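Prop the parts-bin lid on its stay and weigh the jar

TASK

Lift the lid of the blue parts bin by its red bar and prop it open on the yellow stay, holding it as you let it down gently, not dropping it, so that the stay's roller sits in the notch of its track and the lid stands by itself. Then reach in, lift the white jar out and stand it upright on the middle of the steel pan of the pocket scale. Leave the lid propped and the red cap in the bin, and do not disturb the bottles and the marker on the worktop.

Things in the scene. Friction and masses are not known exactly. Their poses are not given: they have to be found in the camera images.
- bin: Blue open-topped steel bin, fixed to the worktop: 210 mm (x) x 340 mm (y) x 94 mm high, walls and floor 5 mm. Origin: centre of its underside; its x axis points from the front (red bar side, towards the robot) to the hinge side, y to the side that carries the stay's track, z up. On its outer +y side (y from 170 to 192 mm) runs a steel track with its top at z = 87 mm.
- bin_lid (a joint): Hinge of the grey lid (0.35 kg, 8 mm thick): 0 = closed, grows as it opens upward, stop at 1.53 rad. Let go, the lid falls shut unless the stay holds it. Lifted past about 1.42 rad (1.45 or more is sure) and let down again, it comes to rest on the stay at about 1.34 rad; let down from less than 1.40 rad it closes.
- lid_hinge (a point): Middle of the lid's hinge axis, which runs along the bin's y axis (bin frame x = 105 mm, z = 99 mm).
- lid_handle (a point): Middle of the red grip bar on the lid's free edge: round, 12 mm thick, 104 mm clear between its posts, parallel to the hinge and 252 mm from it. The gap from the bar to the lid's edge, and to the bin's front wall, is 36 mm. Pinched from above across the bar (fingers closing along the bin's x), it turns between the pads while the tool keeps pointing down.
- stay_foot (a point): Centre of the 12 mm black roller at the free end of the yellow stay, a bar pivoted on the lid's +y edge 80 mm from the hinge, 125 mm from pivot to roller. As the lid rises the roller trails along the track towards the hinge and drops by itself into the track's notch; lifting further, up to the stop, leaves it there.
- notch (a point): Where the roller's centre lies when it rests in the track's notch (10 mm deep), against the notch's front wall, with the lid propped.
- jar: White screw-top plastic jar, round, 64 mm in diameter (its lid, the top 18 mm, likewise), 82 mm tall, 0.14 kg, standing on the bin's floor left or right of the red cap. Origin: centre of its underside, z up.
- red_cap: Loose red screw cap, 62 mm in diameter, 26 mm high, lying on the bin's floor beside the jar. Origin: centre of its underside.
- scale: Black pocket scale with a steel pan, 120 mm (x) x 68 mm (y), resting surface 16 mm high, fixed to the worktop. Origin: centre of its underside.
- scale_pan (a point): Middle of the scale's square steel pan (about 60 mm), which lies towards the scale's +x end, 24 mm from its origin; the jar's underside rests here, 16 mm above the worktop.
- lab_bottle: Small glass bottle with a blue cap, 57 mm in diameter, 118 mm tall, standing on the worktop; leave it alone. Origin: centre of its underside.
- spray: White spray bottle with a red head, 62 x 69 x 185 mm, standing on the worktop; leave it alone. Origin: centre of its underside.
- marker: Grey felt marker with a black cap, 130 mm long (y axis), 20 mm thick, lying on the worktop; leave it alone. Origin: centre of its underside.

How it is judged:
By the outcome, as a careful person would: the job done as asked, in the order asked, and still so for the second after the job is handed in, with the robot touching nothing.
It also fails if it takes over 72 s, if anything falls off the work surface, if the arm or the gripper's body presses on something with over 40 N, if the wrist force passes 120 N, or if a joint passes its speed limit or range.

ROBOT

A 7-joint arm with a two-finger parallel gripper is mounted at the origin on a cart in front of the work surface, level with it; the furniture and walls round the work are solid. World frame = base frame: x ahead of the robot, y to its left, z up, the work surface at z = 0. Lengths are in m, angles in rad, forces in N, time in s.
With the tool pointing down it reaches from about 0.425 to 0.825 m from the base axis. Payload 3.6 kg.
Tool frame: the origin (TCP) lies midway between the tips of the shut fingers; the grasp point (between the pads) lies 19 mm behind it; z points along the fingers, y is the line along which they close (so a half turn about z gives the same grasp; the last joint's range is limited). The gripper opens to 93 mm and grips with 3 to 60 N. Pads are 15 mm wide; open, the fingers measure 128 mm over their backs; the gripper's body (75 mm by 188 mm) begins 65 mm behind the grasp point.
Start: joints at [1.117, 0.615, -0.013, 1.423, 0.008, 1.103, -0.04], TCP at [0.269, -0.592, 0.219] pointing down, gripper open.
Joint ranges: [-3.12, 3.12], [-0.3, 2.06], [-1.34, 1.32], [0.26, 2.42], [-1.36, 4.5], [0.01, 1.98], [-2.84, 2.84]. Speed limits (rad/s): [2.79, 2.79, 3.14, 3.14, 3.14, 3.14, 3.14].

INTERFACE

Orientations are given as a unit quaternion [x, y, z, w].
In Python, from bench import robot gives the robot as it stands.
- The arm moves only by the shell command python3 steer.py 'ROWS' [FORCE]. ROWS is a JSON object with one list for each field, all of the same length, 1 to 8, a row being the entries at one place: finger_gap (the opening from 0.0 (shut) to 1.0 (fully open)), x, y, z (the shift in parts of the range, where 1.0 means 0.5 m), ax, ay, az (a rotation vector in shares of 4 rad (1.0 is 4 rad)); each row is the pose to reach, as a shift and turn from the pose commanded when the command began, along the tool's axes at that moment; what a row does not reach only later rows make up. A row lasts 1/8 s, in which the tool goes at most 0.0625 m and 0.188 rad, less where a joint would pass 70% of its speed; a pose out of reach is approached as far as the arm can. The fingers move at their own pace and stop on an object; FORCE is the grip in N (left out, the last holds). Time passes only in rows, so rows that do not move let the fingers close. It prints the time, the measured TCP pose, the force, the opening and the grip force at its end. Shift and turn numbers lie between -1 and 1, and a call with a number outside is refused. Input that does not fit is refused with a message, and nothing moves.
- robot.state(): the state, without advancing time (a new reading comes with each control period).
- robot.capture(name): name is "scene" or "top" or "wrist"; returns a dict with "color" (420x560x3 uint8, red, green, blue), "depth" (420x560 float32, m along the optical axis (not along the pixel's ray), 0 where there is no reading), "intrinsics" (3x3 intrinsics, pixels), "extrinsics" (4x4, takes a point from camera to world coordinates); the wrist camera has in their place "mount" (4x4, takes a point from camera to tool coordinates, whose origin is the TCP and whose axes are the flange's). Camera axes: x right, y down, z forward; pixel columns grow to the right and rows downward; lengths in m; the calibration is good to about 2 mm. A picture is of the moment at which its call begins: read the wrist's pose just before it.
- robot.close_job(): hands the job in; it is judged then, once.
The state is a dict: "time": time; "joint_pos": joint angles; "joint_velocities": joint speeds; "joint_efforts": joint torques, N m; "ee_pos": TCP position; "eef_rot": TCP orientation; "force": force on the tool from outside, world axes, zero at the start; "torque": the same for the moment, N m; "finger_gap": opening from 0.0 (shut) to 1.0 (fully open); "finger_force": force on a finger pad.
Only numpy, scipy, OpenCV 4.12 (cv2) and the standard library are available. Lean on these libraries where they do the work, as an engineer would, in place of code of your own. Each camera call takes 0.05 s, during which the arm holds its last target. There are 200 camera calls.

## Working session

There is one attempt and no reset: what is moved stays moved. The work goes in short steps, Python scripts to look and compute and a shell command to move; the robot and the scene stay as the last step left them, time stands still between calls to the robot, and variables do not carry over. Pictures are saved under pics/ and viewed, at most 10 in all, crops included, and the job is handed in when it is done.

```bash
ls; mkdir -p pics
python3 - <<'E'
from bench import robot
import cv2,numpy as np
print(robot.state())
for n in("scene","top"):
    c=robot.capture(n); np.savez(f"pics/{n}0.npz",**{k:v for k,v in c.items()}); cv2.imwrite(f"pics/{n}0.png",c["color"][:,:,::-1])
    print(n,c["intrinsics"],c["extrinsics"])
E
```

```text
bench.py
pics
steer.py
{'time': 0.0, 'joint_pos': array([ 1.11749932,  0.61591513, -0.01263322,  1.42487394,  0.00808633,
        1.10335321, -0.04041213]), 'joint_velocities': array([ 0.00110211, -0.00062265,  0.00123987,  0.00064829, -0.00035815,
        0.00080479, -0.0006232 ]), 'joint_efforts': array([-4.49045510e-04, -4.58929861e+01,  2.09168592e-01, -1.65740383e+01,
       -6.10330724e-02,  2.04797136e-02,  2.21035029e-04]), 'ee_pos': array([ 0.26877427, -0.5909821 ,  0.21749201]), 'eef_rot': array([ 9.77309508e-01,  2.11812563e-01, -2.70907638e-04, -1.22031016e-03]), 'force': array([-0.22378559,  0.06789577,  0.16387486]), 'torque': array([-0.00261242,  0.06299883,  0.00926561]), 'finger_force': 0.0, 'finger_gap': 1.0010453937767556}
scene [[403.97114723   0.         279.72534297]
 [  0.         403.97114723 205.41412015]
 [  0.           0.           1.        ]] [[-0.99567287 -0.06482106  0.06658647  0.46689368]
 [-0.09290934  0.70857002 -0.69949724  0.77117763]
 [-0.00183902 -0.70265693 -0.71152643  0.88362505]
 [ 0.          0.          0.          1.        ]]
top [[520.09689562   0.         272.78631357]
 [  0.         520.09689562 213.47328149]
 [  0.           0.           1.        ]] [[-0.40577821 -0.84929164  0.33770958 -0.02744301]
 [-0.91394694  0.37976476 -0.14310734  0.24583322]
 [-0.00671033 -0.36671848 -0.93030776  1.66147889]
 [ 0.          0.          0.          1.        ]]
```

View pics/scene0.png

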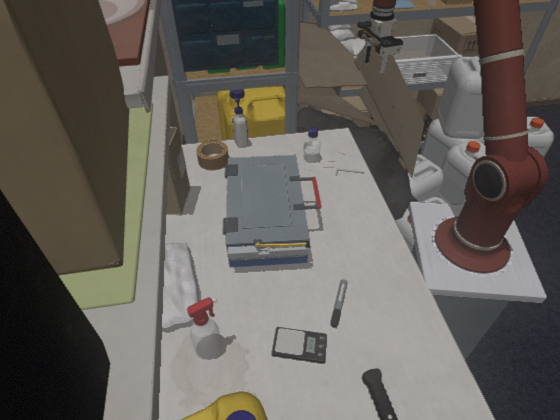

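View pics/top0.png

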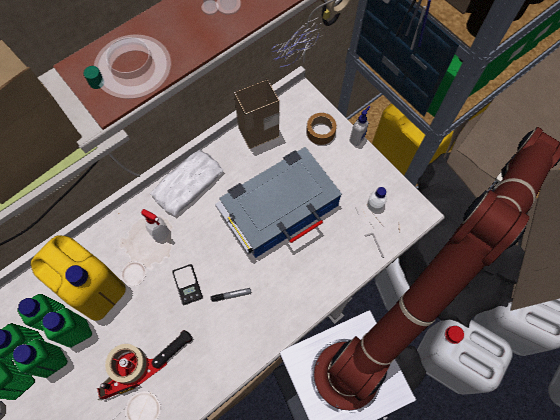

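The scene view shows the bin at (268,210) with its red bar at (317,192), the yellow stay at (280,244), the scale at (300,345), with its pan at the left end (290,343), the marker at (340,303) and the spray bottle at (205,330). In the top view the bar is at (305,234), the stay at (240,233), the scale at (187,283) with its pan at (183,277), and the marker at (230,295).

```bash
cat > h.py <<'E'
import numpy as np,cv2
def cloud(c):
    K,E,d=c["intrinsics"],c["extrinsics"],c["depth"]
    v,u=np.mgrid[:d.shape[0],:d.shape[1]]
    p=np.stack([(u-K[0,2])/K[0,0]*d,(v-K[1,2])/K[1,1]*d,d],-1)
    return p@E[:3,:3].T+E[:3,3]
def onplane(c,px,z):
    K,E=c["intrinsics"],c["extrinsics"]
    px=np.atleast_2d(px).astype(float)
    r=np.c_[px,np.ones(len(px))]@np.linalg.inv(K).T@E[:3,:3].T
    return E[:3,3]+r*((z-E[2,3])/r[:,2])[:,None]
E
python3 - <<'E'
import numpy as np,cv2
from h import *
np.set_printoptions(precision=4,suppress=True)
roi={"top":dict(bar=(280,215,335,250),stay=(220,205,262,255),scale=(165,258,210,308),marker=(205,283,257,305)),
"scene":dict(bar=(305,170,328,215),stay=(250,236,312,252),scale=(265,322,335,366),marker=(328,275,352,330))}
for n in("top","scene"):
    c=dict(np.load(f"pics/{n}0.npz")); P=cloud(c); hsv=cv2.cvtColor(c["color"],cv2.COLOR_RGB2HSV)
    H,S,V=[hsv[...,i].astype(int) for i in range(3)]
    for k,(a,b,e,f) in roi[n].items():
        R=np.zeros(H.shape,bool);R[b:f,a:e]=1
        m=R&{"bar":((H<8)|(H>172))&(S>130),"stay":(H>20)&(H<35)&(S>120),"scale":(V<90),"marker":V<125}[k]
        nl,l,st,_=cv2.connectedComponentsWithStats(m.astype(np.uint8));i=1+np.argmax(st[1:,4]);m=l==i
        p=P[m&(c["depth"]>0)]
        q=np.argwhere(m)[:,::-1]
        z=dict(bar=np.median(p[:,2]),stay=np.median(p[:,2]),scale=.014,marker=.01)[k]
        w=onplane(c,q,z)[:,:2].astype(np.float32)
        r=cv2.minAreaRect(w)
        print(n,k,m.sum(),"z",np.percentile(p[:,2],[5,50,95]),"rect",r)
        print("   corners",cv2.boxPoints(r).tolist())
        if k=="scale":
            m2=cv2.convexHull(q.astype(np.int32));M=np.zeros(H.shape,np.uint8);cv2.fillPoly(M,[m2],1)
            pan=(M>0)&(V>140);nl,l,st,_=cv2.connectedComponentsWithStats(pan.astype(np.uint8));i=1+np.argmax(st[1:,4])
            w=onplane(c,np.argwhere(l==i)[:,::-1],.016)[:,:2].astype(np.float32)
            print("   pan",cv2.minAreaRect(w), w.mean(0), np.median(P[(l==i)],0))
    # lid: grey points at z 0.09..0.12
    m=(P[...,2]>.093)&(P[...,2]<.112)&(P[...,0]>.4)&(P[...,0]<.9)&(abs(P[...,1])<.4)&(S<90)
    nl,l,st,_=cv2.connectedComponentsWithStats(m.astype(np.uint8));i=1+np.argmax(st[1:,4]);p=P[l==i]
    print(n,"lid z",np.median(p[:,2]),cv2.minAreaRect(p[:,:2].astype(np.float32)))
    print(cv2.boxPoints(cv2.minAreaRect(p[:,:2].astype(np.float32))).tolist())
E
```

```text
top bar 126 z [0.0965 0.1025 0.1083] rect ((0.44155189394950867, -0.06596352905035019), (0.010821492411196232, 0.12398190051317215), 9.083331108093262)
   corners [[0.4264224171638489, -0.005604156292974949], [0.445995569229126, -0.12803129851818085], [0.45668137073516846, -0.1263228952884674], [0.43710821866989136, -0.0038957595825195312]]
top stay 45 z [0.0776 0.0966 0.1069] rect ((0.525557816028595, 0.1310427039861679), (0.12765789031982422, 0.004582045134156942), 9.566459655761719)
   corners [[0.4622357487678528, 0.12269403785467148], [0.4629972577095032, 0.11817570775747299], [0.5888798832893372, 0.13939136266708374], [0.5881183743476868, 0.14390969276428223]]
top scale 348 z [0.0008 0.0138 0.0199] rect ((0.4600171446800232, 0.3446692228317261), (0.06767331063747406, 0.12161067128181458), 86.6017074584961)
   corners [[0.3973129987716675, 0.31449639797210693], [0.5187098383903503, 0.3072877526283264], [0.5227212905883789, 0.3748420476913452], [0.40132445096969604, 0.38205069303512573]]
   pan ((0.48484426736831665, 0.34510207176208496), (0.05690427124500275, 0.06110158190131187
[... 1826 characters left out ...]
45306396484) [0.4857 0.3469] [0.4854 0.3482 0.0174]
scene marker 328 z [0.0011 0.0159 0.0204] rect ((0.3733121156692505, 0.2320733666419983), (0.13765263557434082, 0.020490815863013268), 78.33229064941406)
   corners [[0.34935930371284485, 0.16674119234085083], [0.3694266974925995, 0.16259723901748657], [0.39726492762565613, 0.29740554094314575], [0.3771975338459015, 0.30154949426651]]
scene lid z 0.1018767926675827 ((0.5696240067481995, -0.03572157025337219), (0.26331567764282227, 0.36668339371681213), 9.508797645568848)
[[0.409487247467041, 0.12335130572319031], [0.4700629711151123, -0.23829394578933716], [0.7297607660293579, -0.1947944462299347], [0.6691850423812866, 0.16685080528259277]]
```

```bash
cat >> h.py <<'E'
from scipy.spatial.transform import Rotation as Ro
def rel(s,pos,yaw):
    """shift and turn in tool axes from state s to TCP pos, tool down, finger line (tool y) at world yaw (deg)"""
    R=Ro.from_quat(s["eef_rot"]);y=np.array([np.cos(np.radians(yaw)),np.sin(np.radians(yaw)),0]);z=np.array([0,0,-1.])
    T=Ro.from_matrix(np.c_[np.cross(y,z),y,z])
    np.set_printoptions(precision=4,suppress=True)
    print("rel",R.inv().apply(np.array(pos)-s["ee_pos"]),(R.inv()*T).as_rotvec())
E
python3 - <<'E'
from bench import robot
from h import *
s=robot.state();rel(s,[.4425,-.063,.2],9.4)
E
```

```text
rel [ 0.3767 -0.4087  0.0185] [-0.002  -0.0015 -1.308 ]
```

The manual's scale: shifts go in shares of 0.5 m and turns go in shares of 4 rad. Converting my numbers, -0.409 m / 0.5 = -0.818, 0.377 m / 0.5 = 0.754, -1.308 rad / 4 = -0.327.

```bash
python3 steer.py '{"finger_gap": [0.38, 0.38, 0.38, 0.38, 0.38, 0.38, 0.38, 0.38], "x": [0.754, 0.754, 0.754, 0.754, 0.754, 0.754, 0.754, 0.754], "y": [-0.818, -0.818, -0.818, -0.818, -0.818, -0.818, -0.818, -0.818], "z": [0.036, 0.036, 0.036, 0.036, 0.036, 0.036, 0.036, 0.036], "ax": [0, 0, 0, 0, 0, 0, 0, 0], "ay": [0, 0, 0, 0, 0, 0, 0, 0], "az": [-0.327, -0.327, -0.327, -0.327, -0.327, -0.327, -0.327, -0.327]}' 20
python3 - <<'E'
from bench import robot
from h import *
s=robot.state();rel(s,[.4425,-.063,.2],9.4)
E
```

```text
time: 1.1
ee_pos: [0.4254, -0.1153, 0.2024]
eef_rot: [0.647, 0.763, 0.0, 0.0]
force: [0.7, 0.2, 0.3]
finger_gap: 0.382
finger_force: 0.0
rel [0.0488 0.0254 0.0024] [ 0.0001 -0.0001  0.0003]
```

In the tool's units: 0.049 m / 0.5 = 0.098, 0.025 m / 0.5 = 0.05.

```bash
python3 steer.py '{"finger_gap": [0.38, 0.38, 0.38], "x": [0.098, 0.098, 0.098], "y": [0.05, 0.05, 0.05], "z": [0.004, 0.004, 0.004], "ax": [0, 0, 0], "ay": [0, 0, 0], "az": [0, 0, 0]}'
python3 - <<'E'
from bench import robot
from h import *
s=robot.state();rel(s,[.4425,-.063,.2],9.4);print(s["ee_pos"],s["joint_pos"])
c=robot.capture("wrist");cv2.imwrite("pics/w1.png",c["color"][:,:,::-1])
E=np.eye(4);E[:3,:3]=Ro.from_quat(s["eef_rot"]).as_matrix();E[:3,3]=s["ee_pos"]
c["extrinsics"]=E@c["mount"];P=cloud(c);print(c["mount"])
hsv=cv2.cvtColor(c["color"],cv2.COLOR_RGB2HSV);H,S,V=[hsv[...,i].astype(int) for i in range(3)]
m=((H<8)|(H>172))&(S>130);n,l,st,_=cv2.connectedComponentsWithStats(m.astype(np.uint8));m=l==1+np.argmax(st[1:,4])
p=P[m&(c["depth"]>0)];print(m.sum(),np.percentile(p,[1,50,99],axis=0))
for z in(.099,.105):
  w=onplane(c,np.argwhere(m)[:,::-1],z)[:,:2].astype(np.float32);print(z,cv2.minAreaRect(w))
E
```

```text
time: 1.48
ee_pos: [0.4414, -0.0651, 0.2002]
eef_rot: [0.647, 0.763, -0.001, -0.0]
force: [-0.4, -1.0, -0.5]
finger_gap: 0.382
finger_force: 0.0
rel [0.0019 0.0014 0.0002] [-0.0013  0.0004 -0.0002]
[ 0.4414 -0.0651  0.2002] [ 0.437   0.3576 -0.4552  1.9974  0.2103  0.8328  0.0281]
[[-0.0007 -0.9711 -0.2385  0.067 ]
 [ 1.     -0.0003 -0.0015 -0.0004]
 [ 0.0014 -0.2385  0.9711 -0.1667]
 [ 0.      0.      0.      1.    ]]
2171 [[ 0.4286 -0.124   0.101 ]
 [ 0.441  -0.0597  0.1048]
 [ 0.4544 -0.0053  0.1068]]
0.099 ((0.44207289814949036, -0.06657123565673828), (0.01091062743216753, 0.12691086530685425), 9.689586639404297)
0.105 ((0.4418084919452667, -0.06505823135375977), (0.010666191577911377, 0.12406758964061737), 9.689584732055664)
```

View pics/w1.png

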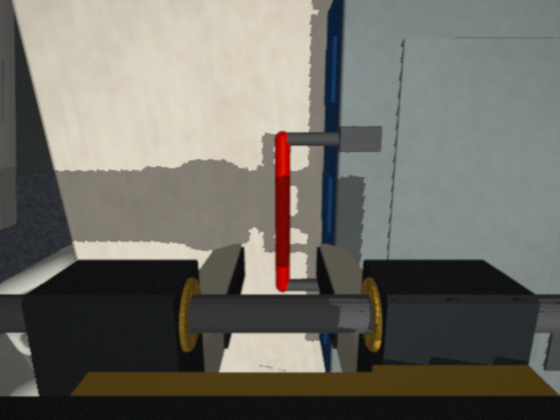

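The bar appears at (283,215), upright in the image and between the fingers. Its middle is (0.442,-0.065) at z 0.099, which agrees with the first measurement. I'll go down and grip it.

In the tool's units: 0.12 m / 0.5 = 0.24, 0.1 m / 0.5 = 0.2.

```bash
python3 steer.py '{"finger_gap": [0.38, 0.38, 0.38, 0.38, 0, 0, 0, 0], "x": [0, 0, 0, 0, 0, 0, 0, 0], "y": [0.002, 0.002, 0.002, 0.002, 0.002, 0.002, 0.002, 0.002], "z": [0.12, 0.2, 0.24, 0.24, 0.24, 0.24, 0.24, 0.24], "ax": [0, 0, 0, 0, 0, 0, 0, 0], "ay": [0, 0, 0, 0, 0, 0, 0, 0], "az": [0, 0, 0, 0, 0, 0, 0, 0]}' 20
python3 - <<'E'
from bench import robot
from h import *
s=robot.state();R=Ro.from_quat(s["eef_rot"])
print(s["ee_pos"],s["force"],s["torque"],s["finger_gap"],s["finger_force"])
b=s["ee_pos"]+[0,0,.019]
a=np.radians(9.5);x=np.array([np.cos(a),np.sin(a),0]);h=b+.252*x;h[2]=.099;print("hinge",h)
for t in(.2,.4,.6,.8,1,1.2,1.4,1.48): print(t,R.inv().apply(h-.252*np.cos(t)*x+[0,0,.252*np.sin(t)]-b))
E
```

```text
time: 2.52
ee_pos: [0.4429, -0.0648, 0.0813]
eef_rot: [0.647, 0.763, -0.0, 0.0]
force: [-1.9, -0.8, 6.2]
finger_gap: 0.121
finger_force: 20.0
[ 0.44294175 -0.06477528  0.08125015] [-1.88407314 -0.78935943  6.15057271] [-0.17469591  0.25126163 -0.03098064] 0.12117573018929094 20.001188814640045
hinge [ 0.69148572 -0.02318328  0.099     ]
0.2 [-3.66617943e-05  5.04150651e-03 -4.88126258e-02]
0.4 [-5.21144840e-05  1.99288963e-02 -9.68758079e-02]
0.6 [-4.45354022e-05  4.40681874e-02 -1.41023273e-01]
0.8 [-1.42267031e-05  7.64970227e-02 -1.79495000e-01]
1 [ 3.76033011e-05  1.15922567e-01 -2.10757244e-01]
1.2 [ 1.08888312e-04  1.60773047e-01 -2.33563677e-01]
1.4 [ 1.96786420e-04  2.09260418e-01 -2.47005078e-01]
1.48 [ 2.35831588e-04  2.29243829e-01 -2.49626268e-01]
```

In the tool's units: -0.18 m / 0.5 = -0.36, 0.044 m / 0.5 = 0.088.

```bash
python3 steer.py '{"finger_gap": [0, 0, 0, 0, 0, 0, 0, 0], "x": [0, 0, 0, 0, 0, 0, 0, 0], "y": [0.002, 0.01, 0.022, 0.04, 0.062, 0.088, 0.118, 0.152], "z": [-0.048, -0.098, -0.146, -0.194, -0.24, -0.282, -0.322, -0.36], "ax": [0, 0, 0, 0, 0, 0, 0, 0], "ay": [0, 0, 0, 0, 0, 0, 0, 0], "az": [0, 0, 0, 0, 0, 0, 0, 0]}'
cat >> h.py <<'E'
def lidang(s):
    b=s["ee_pos"]+[0,0,.019]-np.array([0.6915,-.0232,.099]);a=np.radians(9.5)
    q=b@[np.cos(a),np.sin(a),0];print("lid",np.arctan2(b[2],-q),"r",np.hypot(q,b[2]),"y",b@[-np.sin(a),np.cos(a),0])
    print("F",s["force"],"T",s["torque"])
def togo(s,ts):
    a=np.radians(9.5);x=np.array([np.cos(a),np.sin(a),0]);h=np.array([0.6915,-.0232,.099])
    for t in ts: print(t,Ro.from_quat(s["eef_rot"]).inv().apply(h-.252*np.cos(t)*x+[0,0,.252*np.sin(t)-.019]-s["ee_pos"]))
E
python3 - <<'E'
from bench import robot
from h import *
s=robot.state();lidang(s);togo(s,[.9,1,1.1,1.2,1.3,1.4,1.44,1.48])
E
```

```text
time: 3.52
ee_pos: [0.5123, -0.0532, 0.2602]
eef_rot: [0.647, 0.762, -0.006, -0.004]
force: [-7.5, -1.2, 4.6]
finger_gap: 0.121
finger_force: 20.0
lid 0.7811556917643002 r 0.255888362722772 y -1.6680359470545164e-05
F [-7.48462217 -1.22859119  4.58196129] T [-0.46848863  1.89066263 -0.03576868]
0.9 [ 6.94207484e-05  2.48114856e-02 -1.75841326e-02]
1 [ 0.00011218  0.04508919 -0.03252816]
1.1 [ 0.00015975  0.06675749 -0.04537314]
1.2 [ 0.00021167  0.08959989 -0.05599072]
1.3 [ 0.00026741  0.11338815 -0.06427482]
1.4 [ 0.00032642  0.1378846  -0.07014266]
1.44 [ 0.0003508   0.14782683 -0.07179928]
1.48 [ 0.00037558  0.15782735 -0.073057  ]
```

In the tool's units: 0.153 m / 0.5 = 0.306, 0.145 m / 0.5 = 0.29.

```bash
python3 steer.py '{"finger_gap": [0, 0, 0, 0, 0, 0, 0, 0], "x": [0, 0, 0, 0, 0, 0, 0, 0], "y": [0.038, 0.078, 0.122, 0.168, 0.216, 0.266, 0.29, 0.306], "z": [-0.032, -0.062, -0.086, -0.106, -0.122, -0.134, -0.138, -0.14], "ax": [0, 0, 0, 0, 0, 0, 0, 0], "ay": [0, 0, 0, 0, 0, 0, 0, 0], "az": [0, 0, 0, 0, 0, 0, 0, 0]}';python3 - <<'E'
from bench import robot
from h import *
s=robot.state();lidang(s)
E
```

```text
time: 4.53
ee_pos: [0.6698, -0.0269, 0.3332]
eef_rot: [0.647, 0.763, 0.001, 0.002]
force: [-1.9, -0.2, 6.7]
finger_gap: 0.124
finger_force: 20.0
lid 1.484114896067666 r 0.2541932240206137 y -8.988835914094896e-05
F [-1.85888065 -0.20123468  6.69355637] T [-0.19811256  0.44354181  0.01021547]
```

```bash
python3 steer.py '{"finger_gap": [0, 0], "x": [0, 0], "y": [0, 0], "z": [0, 0], "ax": [0, 0], "ay": [0, 0], "az": [0, 0]}';python3 - <<'E'
from bench import robot
from h import *
s=robot.state();lidang(s)
c=robot.capture("scene");cv2.imwrite("pics/s2.png",cv2.resize(c["color"][90:300,190:400,::-1],None,fx=2.8,fy=2.8,interpolation=cv2.INTER_CUBIC))
P=cloud(c);hsv=cv2.cvtColor(c["color"],cv2.COLOR_RGB2HSV);H,S,V=[hsv[...,i].astype(int) for i in range(3)]
m=(H>20)&(H<35)&(S>120)&(P[...,0]>.4)&(P[...,0]<.8)&(P[...,1]>.05)&(P[...,1]<.25)&(P[...,2]>.03)
a=np.radians(9.5);q=P[m]-[0.6915,-.0232,0];q=np.c_[q@[np.cos(a),np.sin(a),0],q@[-np.sin(a),np.cos(a),0],q[:,2]]
q=q[np.argsort(q[:,2])];print(len(q),q[::max(1,len(q)//10)])
E
```

```text
time: 4.78
ee_pos: [0.67, -0.0269, 0.3332]
eef_rot: [0.647, 0.763, 0.002, 0.002]
force: [-0.1, -0.5, 6.9]
finger_gap: 0.117
finger_force: 20.0
lid 1.4848287211310796 r 0.25414454599091046 y -8.270091143798433e-05
F [-0.07197306 -0.49580443  6.87177465] T [-0.13129326 -0.00955261 -0.01204131]
109 [[-0.08596683  0.179178    0.08747248]
 [-0.07377041  0.18449087  0.09914284]
 [-0.06932839  0.18236619  0.10866387]
 [-0.05755289  0.18335556  0.11863025]
 [-0.04830971  0.1832073   0.12688549]
 [-0.04884352  0.18397686  0.13526973]
 [-0.03493492  0.18295498  0.14271799]
 [-0.03088715  0.18446471  0.15216748]
 [-0.02213499  0.18511706  0.16091558]
 [-0.01571287  0.18198675  0.16863283]
 [-0.00992834  0.18354315  0.18143219]]
```

View pics/s2.png

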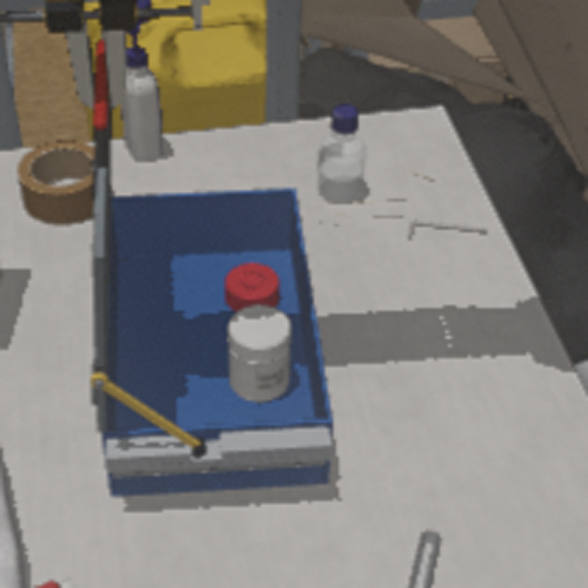

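The roller, at (200,450), sits in the gap of the track. In the open bin the jar is at (260,350) and the red cap at (252,288), behind it. I'll let the lid down slowly.

In the tool's units: -0.035 m / 0.5 = -0.07, -0.032 m / 0.5 = -0.064.

```bash
python3 steer.py '{"finger_gap": [0, 0, 0, 0, 0, 0, 0, 0], "x": [0, 0, 0, 0, 0, 0, 0, 0], "y": [-0.012, -0.024, -0.036, -0.046, -0.056, -0.064, -0.07, -0.07], "z": [0, 0.002, 0.004, 0.006, 0.008, 0.01, 0.012, 0.012], "ax": [0, 0, 0, 0, 0, 0, 0, 0], "ay": [0, 0, 0, 0, 0, 0, 0, 0], "az": [0, 0, 0, 0, 0, 0, 0, 0]}';python3 - <<'E'
from bench import robot
from h import *
s=robot.state();lidang(s)
E
```

```text
time: 5.82
ee_pos: [0.6351, -0.0327, 0.327]
eef_rot: [0.647, 0.763, 0.001, 0.002]
force: [-0.8, -0.8, 4.8]
finger_gap: 0.121
finger_force: 20.0
lid 1.343041038561779 r 0.25352544735503735 y -7.831703928447287e-05
F [-0.79473887 -0.81894541  4.83680595] T [-0.12284487 -0.05462445  0.0370479 ]
```

In the tool's units: -0.004 m / 0.5 = -0.008, -0.002 m / 0.5 = -0.004.

```bash
python3 steer.py '{"finger_gap": [0, 0, 0], "x": [0, 0, 0], "y": [-0.004, -0.008, -0.008], "z": [0, 0.002, 0.002], "ax": [0, 0, 0], "ay": [0, 0, 0], "az": [0, 0, 0]}';python3 - <<'E'
from bench import robot
from h import *
s=robot.state();lidang(s)
c=robot.capture("scene");cv2.imwrite("pics/s3.png",cv2.resize(c["color"][200:280,210:330,::-1],None,fx=5,fy=5,interpolation=cv2.INTER_CUBIC))
E
```

```text
time: 6.2
ee_pos: [0.6333, -0.033, 0.3265]
eef_rot: [0.647, 0.763, 0.004, 0.004]
force: [2.6, 0.1, 7.0]
finger_gap: 0.12
finger_force: 20.0
lid 1.3358816379762721 r 0.25348282426747293 y -8.64785490189944e-05
F [2.64016722 0.13978461 6.99175968] T [-0.03850559 -0.8702149  -0.04661644]
```

View pics/s3.png

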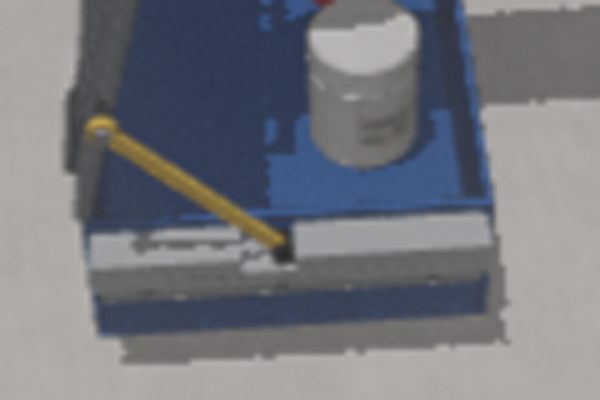

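The roller, at (285,245), is against the notch's front wall, and the force has turned to +2.6 N, so the stay carries the lid. I'll release and withdraw upward.

In the tool's units: -0.09 m / 0.5 = -0.18, -0.07 m / 0.5 = -0.14.

```bash
python3 steer.py '{"finger_gap": [0.1, 0.4, 0.4, 0.4, 0.4, 0.4, 0.4, 0.4], "x": [0, 0, 0, 0, 0, 0, 0, 0], "y": [0, 0, 0, 0, 0, 0, 0, 0], "z": [0, 0, 0, 0, -0.06, -0.14, -0.18, -0.18], "ax": [0, 0, 0, 0, 0, 0, 0, 0], "ay": [0, 0, 0, 0, 0, 0, 0, 0], "az": [0, 0, 0, 0, 0, 0, 0, 0]}' 20;python3 - <<'E'
from bench import robot
from h import *
s=robot.state();lidang(s);print(s["joint_pos"])
a=np.radians(9.5)
bx=np.array([np.cos(a),np.sin(a)]);by=np.array([-np.sin(a),np.cos(a)])
for n in("scene","top"):
    c=robot.capture(n);np.savez(f"pics/{n}4.npz",**c);cv2.imwrite(f"pics/{n}4.png",c["color"][:,:,::-1]);P=cloud(c)
    hsv=cv2.cvtColor(c["color"],cv2.COLOR_RGB2HSV);S,V,H=hsv[...,1].astype(int),hsv[...,2],hsv[...,0]
    q=P[...,:2]-[0.6915,-.0232];bq=np.stack([q@bx,q@by],-1)
    ins=(bq[...,0]>-.2)&(bq[...,0]<-.07)&(abs(bq[...,1])<.16)&(P[...,2]>.01)&(P[...,2]<.15)
    for nm,m in(("jar",ins&(S<60)&(P[...,2]>.078)&(P[...,2]<.095)),("cap",ins&(S>130)&((H<8)|(H>172))&(P[...,2]>.024)&(P[...,2]<.04))):
        k,l,st,_=cv2.connectedComponentsWithStats(m.astype(np.uint8))
        if k<2: print(n,nm,"none");continue
        m=l==1+np.argmax(st[1:,4]);z=np.median(P[m][:,2])
        e,r=cv2.minEnclosingCircle(P[m][:,:2].astype(np.float32));print(n,nm,m.sum(),"z",z,"c",e,"r",r,"bin-rel",np.median(bq[m],0))
    pv=(H>20)&(H<35)&(S>120)&(P[...,0]>.4)&(P[...,0]<.8)&(P[...,1]>.05)&(P[...,1]<.25)&(P[...,2]>.03)
    print(n,"stay",P[pv].min(0) if pv.any() else 0,P[pv].max(0) if pv.any() else 0)
E
```

```text
time: 7.25
ee_pos: [0.6307, -0.0331, 0.4146]
eef_rot: [0.647, 0.763, 0.001, 0.001]
force: [-1.0, -0.1, -1.0]
finger_gap: 0.4
finger_force: 0.0
lid 1.3886296180188098 r 0.3401812120378979 y 0.00030506031331549617
F [-0.95503015 -0.09110217 -0.9553142 ] T [ 0.01383127 -0.01189478  0.0065508 ]
[ 0.25263096  0.51754395 -0.4577506   1.09473472  0.22050683  1.57229627
  0.0130834 ]
scene jar 307 z 0.08543424948242628 c (0.5332367420196533, -0.009504313580691814) r 0.032311808317899704 bin-rel [-0.15274225  0.04252886]
scene cap 200 z 0.029228726525778792 c (0.5537764430046082, -0.1348392814397812) r 0.03095303289592266 bin-rel [-0.15387037 -0.08450749]
scene stay [0.56418548 0.1391791  0.0879113 ] [0.64917033 0.15586682 0.18307209]
top jar 262 z 0.08606616347683815 c (0.5317182540893555, -0.013750564306974411) r 0.031851280480623245 bin-rel [-0.15545934  0.03633996]
top cap 201 z 0.029638342105492876 c (0.5529455542564392, -0.13705983757972717) r 0.030210312455892563 bin-rel [-0.1568836  -0.08887562]
top stay [0.56533155 0.13757381 0.07996726] [0.64596886 0.15395567 0.18181764]
```

Run:
```python
from bench import robot
from h import *
s=robot.state();rel(s,[.5325,-.0117,.37],99.5)
c=dict(np.load("pics/scene4.npz"));P=cloud(c)
m=(P[...,2]>.05)&(P[...,2]<.25)&(P[...,1]>.25)&(P[...,1]<.5)&(P[...,0]>.4)&(P[...,0]<.8)
print("tall near scale",m.sum(),np.percentile(P[m],[2,50,98],axis=0) if m.any() else 0)
```

```text
rel [ 0.0374 -0.0924  0.0423] [-0.0019 -0.0023 -1.5724]
tall near scale 1371 [[0.64   0.2677 0.0506]
 [0.6632 0.3799 0.1045]
 [0.7788 0.4007 0.1845]]
```

In the tool's units: -0.092 m / 0.5 = -0.184, 0.042 m / 0.5 = 0.084, -1.5 rad / 4 = -0.375.

```bash
python3 steer.py '{"finger_gap": [0.4, 0.4, 1, 1, 1, 1, 1, 1], "x": [0.02, 0.074, 0.074, 0.074, 0.074, 0.074, 0.074, 0.074], "y": [-0.08, -0.184, -0.184, -0.184, -0.184, -0.184, -0.184, -0.184], "z": [0, 0, 0.02, 0.04, 0.06, 0.08, 0.084, 0.084], "ax": [0, 0, 0, 0, 0, 0, 0, 0], "ay": [0, 0, 0, 0, 0, 0, 0, 0], "az": [-0.047, -0.094, -0.141, -0.188, -0.235, -0.282, -0.329, -0.375]}';python3 - <<'E'
from bench import robot
from h import *
s=robot.state();rel(s,[.5325,-.0117,.12],99.5);print(s["joint_pos"])
E
```

```text
time: 8.35
ee_pos: [0.5324, -0.0123, 0.3695]
eef_rot: [-0.05, 0.999, -0.0, -0.002]
force: [0.4, 0.4, -0.1]
finger_gap: 0.981
finger_force: 0.0
rel [-0.0012  0.0006  0.2495] [ 0.0003 -0.0042 -0.0662]
[ 0.5208  0.4111 -0.8305  1.4805  0.3039  1.3879  1.3459]
```

In the tool's units: 0.25 m / 0.5 = 0.5, 0.12 m / 0.5 = 0.24, -0.07 rad / 4 = -0.0175.

```bash
python3 steer.py '{"finger_gap": [1, 1, 1, 1, 1, 1], "x": [0, 0, 0, 0, 0, 0], "y": [0, 0, 0, 0, 0, 0], "z": [0.12, 0.24, 0.36, 0.46, 0.5, 0.5], "ax": [0, 0, 0, 0, 0, 0], "ay": [0, 0, 0, 0, 0, 0], "az": [-0.0175, -0.0175, -0.0175, -0.0175, -0.0175, -0.0175]}';python3 - <<'E'
from bench import robot
from h import *
s=robot.state();rel(s,[.5325,-.0117,.033],99.5);print(s["ee_pos"],s["force"])
c=robot.capture("wrist");cv2.imwrite("pics/w5.png",c["color"][:,:,::-1])
E=np.eye(4);E[:3,:3]=Ro.from_quat(s["eef_rot"]).as_matrix();E[:3,3]=s["ee_pos"];c["extrinsics"]=E@c["mount"];P=cloud(c)
S=cv2.cvtColor(c["color"],cv2.COLOR_RGB2HSV)[...,1]
m=(abs(P[...,2]-.086)<.006)&(np.hypot(P[...,0]-.5325,P[...,1]+.0117)<.045)&(S<60)
print(m.sum(),cv2.minEnclosingCircle(P[m][:,:2].astype(np.float32)),np.median(P[m],0))
E
```

```text
time: 9.1
ee_pos: [0.531, -0.0122, 0.1189]
eef_rot: [-0.082, 0.997, 0.0, -0.003]
force: [-0.2, 0.2, 0.3]
finger_gap: 1.003
finger_force: 0.0
rel [-0.0021  0.0002  0.0859] [ 0.0012 -0.0065 -0.002 ]
[ 0.531  -0.0122  0.1189] [-0.1761  0.2271  0.2591]
8296 ((0.5335755348205566, -0.012908874079585075), 0.03132414072751999) [ 0.5315 -0.0133  0.0876]
```

View pics/w5.png

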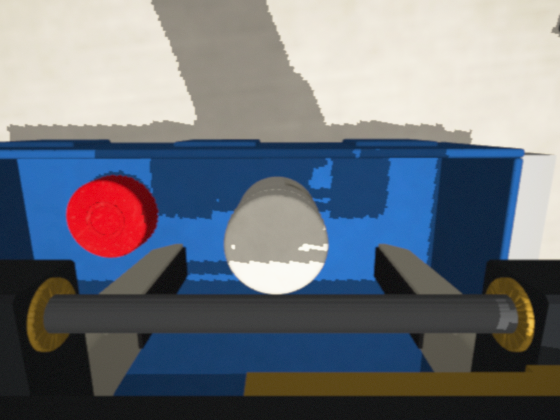

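The jar's top, at (277,240), is centred between the fingers, and the red cap at (112,215) is well clear. I'll go down and grip.

In the tool's units: 0.086 m / 0.5 = 0.172, -0.002 m / 0.5 = -0.004, -0.006 rad / 4 = -0.0015.

```bash
python3 steer.py '{"finger_gap": [1, 1, 1, 1, 0, 0, 0, 0], "x": [-0.004, -0.004, -0.004, -0.004, -0.004, -0.004, -0.004, -0.004], "y": [0, 0, 0, 0, 0, 0, 0, 0], "z": [0.08, 0.14, 0.172, 0.172, 0.172, 0.172, 0.172, 0.172], "ax": [0, 0, 0, 0, 0, 0, 0, 0], "ay": [-0.0015, -0.0015, -0.0015, -0.0015, -0.0015, -0.0015, -0.0015, -0.0015], "az": [0, 0, 0, 0, 0, 0, 0, 0]}' 15;python3 - <<'E'
from bench import robot
from h import *
s=robot.state();rel(s,[.533,-.0117,.25],99.5)
E
```

```text
time: 10.15
ee_pos: [0.5361, -0.0122, 0.0361]
eef_rot: [-0.081, 0.997, -0.0, 0.004]
force: [-1.0, -0.9, 2.8]
finger_gap: 0.689
finger_force: 15.0
rel [ 0.0015  0.0007 -0.2139] [-0.0011  0.007  -0.0032]
```

In the tool's units: -0.19 m / 0.5 = -0.38, -0.17 m / 0.5 = -0.34.

```bash
python3 steer.py '{"finger_gap": [0, 0, 0, 0, 0, 0, 0], "x": [0, 0, 0, 0, 0, 0, 0], "y": [0, 0, 0, 0, 0, 0, 0], "z": [-0.04, -0.1, -0.18, -0.26, -0.34, -0.38, -0.38], "ax": [0, 0, 0, 0, 0, 0, 0], "ay": [0, 0, 0, 0, 0, 0, 0], "az": [0, 0, 0, 0, 0, 0, 0]}';python3 - <<'E'
from bench import robot
from h import *
s=robot.state();print(s["joint_pos"],s["force"]);rel(s,[.4853,.3460,.12],99.5);rel(s,[.4853,.3460,.12],86.6)
E
```

```text
time: 11.02
ee_pos: [0.5349, -0.0113, 0.2265]
eef_rot: [-0.082, 0.997, 0.0, 0.004]
force: [0.4, 0.0, -2.0]
finger_gap: 0.682
finger_force: 15.0
[ 0.49648975  0.52664993 -0.79537053  1.73833588  0.42777722  1.04924351
  1.28782206] [ 0.35169535  0.0497056  -1.97300535]
rel [-0.0083  0.3607  0.1065] [-0.0003  0.0086 -0.0025]
rel [-0.0083  0.3607  0.1065] [0.0007 0.0086 0.2227]
```

In the tool's units: 0.361 m / 0.5 = 0.722, -0.008 m / 0.5 = -0.016, 0.008 rad / 4 = 0.002.

```bash
python3 steer.py '{"finger_gap": [0, 0, 0, 0, 0, 0, 0, 0], "x": [-0.002, -0.004, -0.006, -0.01, -0.012, -0.014, -0.016, -0.016], "y": [0.06, 0.16, 0.26, 0.36, 0.46, 0.56, 0.66, 0.722], "z": [0, 0, 0, 0, 0, 0, 0, 0], "ax": [0, 0, 0, 0, 0, 0, 0, 0], "ay": [0.002, 0.002, 0.002, 0.002, 0.002, 0.002, 0.002, 0.002], "az": [0, 0, 0, 0, 0, 0, 0, 0]}';python3 steer.py '{"finger_gap": [0, 0, 0, 0], "x": [0, 0, 0, 0], "y": [0, 0, 0, 0], "z": [0.06, 0.14, 0.2, 0.2], "ax": [0, 0, 0, 0], "ay": [0, 0, 0, 0], "az": [0, 0, 0, 0]}'
python3 - <<'E'
from bench import robot
from h import *
s=robot.state();print(s["joint_pos"]);rel(s,[.4853,.3460,.05],99.5)
g=s["ee_pos"]
for n in("scene","top"):
    c=robot.capture(n);cv2.imwrite(f"pics/{n}6.png",c["color"][150:400,150:450,::-1] if n=="scene" else c["color"][:,:,::-1]);P=cloud(c);S=cv2.cvtColor(c["color"],cv2.COLOR_RGB2HSV)[...,1]
    m=(S<70)&(P[...,2]>g[2]-.03)&(P[...,2]<g[2]+.054)&(np.hypot(P[...,0]-g[0],P[...,1]-g[1])<.045)
    print(n,m.sum(),np.percentile(P[m],[1,50,99],axis=0) if m.any() else 0)
E
```

```text
time: 12.02
ee_pos: [0.4815, 0.3482, 0.2236]
eef_rot: [-0.083, 0.997, -0.0, -0.003]
force: [0.3, -0.7, -1.4]
finger_gap: 0.681
finger_force: 15.0
time: 12.52
ee_pos: [0.4814, 0.3434, 0.1216]
eef_rot: [-0.082, 0.997, -0.003, -0.005]
force: [0.3, 0.5, -0.9]
finger_gap: 0.684
finger_force: 15.0
[-0.25011387  0.72655581 -0.68680126  1.68938214  0.54680568  0.93826524
  0.58441155]
rel [-0.005   0.0023  0.0715] [-0.0046 -0.0096 -0.002 ]
scene 126 [[0.4637 0.3268 0.169 ]
 [0.4785 0.3371 0.1719]
 [0.5038 0.3464 0.1746]]
top 265 [[0.4485 0.3091 0.096 ]
 [0.4582 0.3415 0.1494]
 [0.4845 0.379  0.1754]]
```

View pics/scene6.png

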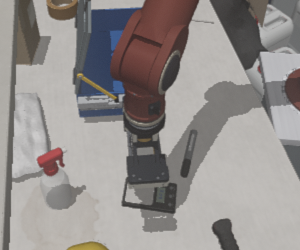

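The jar hangs in the gripper over the scale, near (150,190) in the crop, and the lid still stands. The marker at (190,155) is clear. I'll correct the offset and lower.

In the tool's units: 0.066 m / 0.5 = 0.132, -0.007 m / 0.5 = -0.014, -0.004 rad / 4 = -0.001.

```bash
python3 steer.py '{"finger_gap": [0, 0, 0, 0, 0, 0], "x": [-0.014, -0.014, -0.014, -0.014, -0.014, -0.014], "y": [0.004, 0.004, 0.004, 0.004, 0.004, 0.004], "z": [0.04, 0.09, 0.116, 0.128, 0.132, 0.132], "ax": [-0.001, -0.001, -0.001, -0.001, -0.001, -0.001], "ay": [-0.0035, -0.0035, -0.0035, -0.0035, -0.0035, -0.0035], "az": [0, 0, 0, 0, 0, 0]}'
python3 - <<'E'
from bench import robot
from h import *
s=robot.state();rel(s,[.487,.3460,.047],99.5)
E
```

```text
time: 13.38
ee_pos: [0.4902, 0.3493, 0.0603]
eef_rot: [-0.082, 0.997, 0.003, 0.006]
force: [-0.1, -0.3, -0.7]
finger_gap: 0.681
finger_force: 15.0
rel [ 0.0039 -0.0028  0.0132] [ 0.0048  0.0131 -0.0026]
```

In the tool's units: 0.008 m / 0.5 = 0.016, 0.004 m / 0.5 = 0.008, 0.006 rad / 4 = 0.0015.

```bash
python3 steer.py '{"finger_gap": [0, 0, 0, 0], "x": [0.006, 0.006, 0.006, 0.006], "y": [-0.006, -0.006, -0.006, -0.006], "z": [0.008, 0.014, 0.016, 0.016], "ax": [0.001, 0.001, 0.001, 0.001], "ay": [0.0015, 0.0015, 0.0015, 0.0015], "az": [0, 0, 0, 0]}'
python3 - <<'E'
from bench import robot
from h import *
for i in range(4):
    s=robot.state();print(s["ee_pos"],s["force"]);rel(s,[.487,.3460,.047],99.5);robot.capture("wrist")
E
```

```text
time: 13.88
ee_pos: [0.4875, 0.3455, 0.0514]
eef_rot: [-0.082, 0.997, 0.0, 0.003]
force: [-0.0, 0.0, -1.1]
finger_gap: 0.683
finger_force: 15.0
[0.48747253 0.34547185 0.05141377] [-0.03795626  0.01318421 -1.05144821]
rel [0.0004 0.0006 0.0044] [ 0.      0.0059 -0.0025]
[0.4875 0.3455 0.0515] [ 0.4509 -1.1083 -1.5751]
rel [0.0005 0.0006 0.0045] [ 0.0001  0.006  -0.0026]
[0.4875 0.3456 0.0516] [ 0.7687 -0.8992 -1.8859]
rel [0.0005 0.0005 0.0046] [ 0.0003  0.0061 -0.0025]
[0.4875 0.3456 0.0516] [ 0.058  -0.9686 -0.6951]
rel [0.0005 0.0005 0.0046] [ 0.0002  0.0062 -0.0025]
```

In the tool's units: 0.003 m / 0.5 = 0.006, 0.002 m / 0.5 = 0.004.

```bash
python3 steer.py '{"finger_gap": [0, 0, 0, 0], "x": [0, 0, 0, 0], "y": [0, 0, 0, 0], "z": [0.002, 0.004, 0.006, 0.006], "ax": [0, 0, 0, 0], "ay": [0, 0, 0, 0], "az": [0, 0, 0, 0]}'; python3 steer.py '{"finger_gap": [0, 0, 0], "x": [0, 0, 0], "y": [0, 0, 0], "z": [0.002, 0.002, 0.002], "ax": [0, 0, 0], "ay": [0, 0, 0], "az": [0, 0, 0]}'
```

```text
time: 14.58
ee_pos: [0.4875, 0.3454, 0.0484]
eef_rot: [-0.082, 0.997, 0.0, 0.003]
force: [-0.1, -0.3, -2.4]
finger_gap: 0.682
finger_force: 15.0
time: 14.95
ee_pos: [0.4875, 0.3455, 0.0475]
eef_rot: [-0.082, 0.997, 0.0, 0.003]
force: [0.4, -0.1, -1.8]
finger_gap: 0.681
finger_force: 15.0
```

In the tool's units: 0.001 m / 0.5 = 0.002.

```bash
python3 steer.py '{"finger_gap": [0, 0, 0], "x": [0, 0, 0], "y": [0, 0, 0], "z": [0.002, 0.002, 0.002], "ax": [0, 0, 0], "ay": [0, 0, 0], "az": [0, 0, 0]}'; python3 steer.py '{"finger_gap": [0, 0, 0], "x": [0, 0, 0], "y": [0, 0, 0], "z": [0.002, 0.002, 0.002], "ax": [0, 0, 0], "ay": [0, 0, 0], "az": [0, 0, 0]}'
```

```text
time: 15.32
ee_pos: [0.4878, 0.3456, 0.0471]
eef_rot: [-0.081, 0.997, 0.0, 0.003]
force: [-0.1, -2.0, 4.0]
finger_gap: 0.684
finger_force: 15.0
time: 15.7
ee_pos: [0.4879, 0.3456, 0.0471]
eef_rot: [-0.081, 0.997, 0.0, 0.004]
force: [-2.4, -2.8, 9.1]
finger_gap: 0.68
finger_force: 15.0
```

Contact came at the predicted height. I'll ease the press off, open and withdraw straight up.

In the tool's units: -0.05 m / 0.5 = -0.1, -0.02 m / 0.5 = -0.04.

```bash
python3 steer.py '{"finger_gap": [0, 0, 0.74, 0.85, 1, 1, 1, 1], "x": [0, 0, 0, 0, 0, 0, 0, 0], "y": [0, 0, 0, 0, 0, 0, 0, 0], "z": [-0.002, -0.002, -0.002, -0.002, -0.002, -0.002, -0.04, -0.1], "ax": [0, 0, 0, 0, 0, 0, 0, 0], "ay": [0, 0, 0, 0, 0, 0, 0, 0], "az": [0, 0, 0, 0, 0, 0, 0, 0]}'; python3 steer.py '{"finger_gap": [1, 1, 1, 1, 1, 1, 1, 1], "x": [0, 0, 0, 0, 0, 0, 0, 0], "y": [0, 0, 0, 0, -0.1, -0.2, -0.3, -0.3], "z": [-0.1, -0.2, -0.3, -0.4, -0.4, -0.4, -0.4, -0.4], "ax": [0, 0, 0, 0, 0, 0, 0, 0], "ay": [0, 0, 0, 0, 0, 0, 0, 0], "az": [0, 0, 0, 0, 0, 0, 0, 0]}'
python3 - <<'E'
from bench import robot
from h import *
for n in("scene","top"):
    c=robot.capture(n);cv2.imwrite(f"pics/{n}7.png",c["color"][:,:,::-1]);P=cloud(c);hsv=cv2.cvtColor(c["color"],cv2.COLOR_RGB2HSV);H,S,V=[hsv[...,i].astype(int) for i in range(3)]
    m=(S<70)&(abs(P[...,2]-.098)<.008)&(np.hypot(P[...,0]-.485,P[...,1]-.346)<.06)
    if m.any(): print(n,m.sum(),cv2.minEnclosingCircle(P[m][:,:2].astype(np.float32)),np.percentile(P[m][:,2],[2,50,98]))
    pv=(H>20)&(H<35)&(S>120)&(P[...,0]>.4)&(P[...,0]<.8)&(P[...,1]>.05)&(P[...,1]<.25)&(P[...,2]>.03)
    if pv.any(): print(n,"stay",P[pv].min(0),P[pv].max(0))
    b=((H<8)|(H>172))&(S>130)&(P[...,2]>.2)&(P[...,0]>.55)&(P[...,0]<.75)&(abs(P[...,1])<.2)
    if b.any(): print(n,"bar",np.median(P[b],0))
E
```

```text
time: 16.7
ee_pos: [0.4869, 0.3452, 0.0963]
eef_rot: [-0.082, 0.997, 0.0, 0.002]
force: [-0.5, 1.0, -0.2]
finger_gap: 1.0
finger_force: 0.0
time: 17.7
ee_pos: [0.512, 0.1919, 0.2963]
eef_rot: [-0.077, 0.997, -0.001, 0.004]
force: [0.7, -0.0, -0.0]
finger_gap: 1.0
finger_force: 0.0
scene 646 ((0.4868167042732239, 0.34774109721183777), 0.03261036425828934) [0.0913504  0.09674097 0.09969893]
scene stay [0.54036143 0.13852151 0.08714985] [0.64958007 0.21532224 0.57114069]
scene bar [ 0.63116    -0.01699419  0.34799034]
top 302 ((0.48351237177848816, 0.34612295031547546), 0.03272007778286934) [0.09117402 0.0969469  0.10421237]
top stay [0.48167118 0.13792718 0.08066018] [0.62026522 0.22812124 0.41505127]
top bar [0.64075204 0.01929064 0.35200743]
```

View pics/scene7.png

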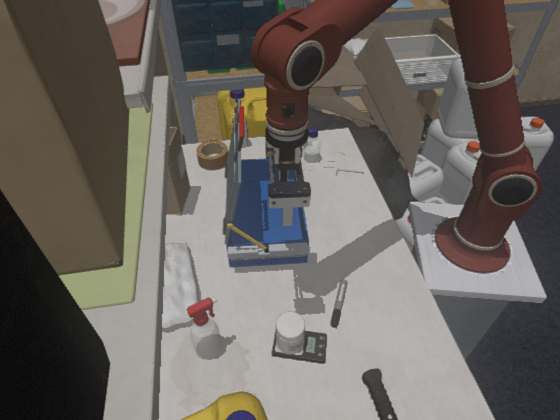

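The jar stands upright on the pan at (290,333), with its centre at about (0.485,0.347) and its top at 0.097. The lid is propped at (236,170) with the stay at (248,237), the bottles and marker are where they were, and the arm is clear of everything. I'll hand it in.

```bash
python3 -c "
from bench import robot
print(robot.close_job())"
```

```text
the job is handed in; nothing more can be done
None
```

The lid is propped on its stay, the jar stands upright on the middle of the scale pan, the red cap was not touched and was left in the bin, and the job is handed in at about 18 s (no verdict was returned).

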